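Lay the flanged sleeve in the gauge and hold the rotary stop on its third click

ROBOT

A 6-joint arm with a two-finger parallel gripper is mounted at the origin on the work surface. World frame = base frame: x ahead of the robot, y to its left, z up, the work surface at z = 0. Lengths are in m, angles in rad, forces in N, time in s.
With the tool pointing down it reaches from about 0.325 to 0.775 m from the base axis. Payload 5.5 kg.
Tool frame: the origin (TCP) lies midway between the tips of the shut fingers; the grasp point (between the pads) lies 19 mm behind it; z points along the fingers, y is the line along which they close (so a half turn about z gives the same grasp; the last joint's range is limited). The gripper opens to 88 mm and grips with 3 to 60 N. Pads are 20 mm wide; open, the fingers measure 115 mm over their backs; the gripper's body (75 mm by 178 mm) begins 61 mm behind the grasp point.
Start: joints at [1.149, 0.091, 1.231, -0, 1.82, -0.057], TCP at [0.214, 0.561, 0.223] pointing down, gripper open.
Joint ranges: [-2.87, 2.87], [-0.86, 2.18], [0.17, 2.46], [-1.51, 4.65], [0.06, 2.69], [-2.65, 2.65]. Speed limits (rad/s): [2.57, 2.57, 3.01, 3.14, 3.14, 3.14].

INTERFACE

Orientations are given as a unit quaternion [w, x, y, z].
In Python, from rig import telemetry, eyes, job gives the robot as it stands.
- The arm moves only by the tool play_rows, never from a script. Its argument "rows" is a list of rows, each a list of 7 numbers: the shift along the tool's x, y, z as a fraction of full scale, then the turn, a rotation vector about the tool's x, y, z as a fraction of full scale, then the opening, from -1 (shut) to 1 (fully open). In form: [[dx, dy, dz, wx, wy, wz, fingers], ...]. A call has exactly 8 rows; each row is the pose to reach, as a shift and turn from the pose commanded when the call began, along the tool's axes at that moment; what a row does not reach only later rows make up. Full scale, the value 1, is 0.25 m for a shift and 0.5 rad for a turn. A row lasts 1/12 s, in which the tool goes at most 41.7 mm and 7.16 degrees, less where a joint would pass 70% of its speed; a pose out of reach is approached as far as the arm can. A call with a number of a shift or a turn outside -1 to 1 is refused whole. A call with a gripper value outside its range is refused whole. The fingers move at their own pace and stop on an object; the grip force is fixed at half the most. Time passes only in rows, so rows that repeat a pose let the fingers close, or fill a call up. It gives the time, the measured TCP pose, the force, the opening and the grip force at its end, in the units of the state.
- telemetry.state(): the state, without advancing time (a new reading comes with each control period).
- eyes.get_image(name): name is "scene" or "top" or "wrist"; returns (picture, depth): 400x640x3 uint8, blue, green, red; 400x640 float32, m along the optical axis (not along the pixel's ray), 0 where there is no reading.
- eyes.camera_info(name): a dict with "fx", "fy", "cx", "cy" (pixels), "R" (3x3) and "t" (3): a world point X has camera coordinates R X + t; the wrist camera has in their place "hand_eye" (4x4, takes a point from camera to tool coordinates, whose origin is the TCP and whose axes are the flange's). Camera axes: x right, y down, z forward; pixel columns grow to the right and rows downward; lengths in m; the calibration is good to about 2 mm. A picture is of the moment at which its call begins: read the wrist's pose just before it. camera_info takes no time and is no camera call.
- job.finish_job(): hands the job in; it is judged then, once.
The state is a dict: "t": time; "joint_pos": joint angles; "joint_velocities": joint speeds; "joint_efforts": joint torques, N m; "eef_pos": TCP position; "tcp_rot": TCP orientation; "contact_force": force on the tool from outside, world axes, zero at the start; "torque": the same for the moment, N m; "opening": finger opening in m; "grasp_force": force on a finger pad.
Only numpy, scipy, OpenCV 4.12 (cv2) and the standard library are available. Lean on these libraries where they do the work, as an engineer would, in place of code of your own. Each camera call takes 0.05 s, during which the arm holds its last target. There are 200 camera calls.

TASK

Lay the tall flanged steel sleeve on its side in the two V saddles of the length gauge, carried by both, roughly centred, with its flange just outside the saddle nearest the knob, set down without dropping it, and let it go. Then turn the knob of the rotary stop clockwise (seen from above) from its end position to the third click, never past it, and finish while still gripping the knob there, without letting go. Leave the other parts on the bench where they are.

Things in the scene. Friction and masses are not known exactly. Their poses are not given: they have to be found in the camera images.
- sleeve: The work piece: plain steel flanged sleeve, the tallest loose steel part, about 0.45 kg. Barrel 38 mm in diameter, 120 mm long over all, with one flange (54 mm in diameter, 10 mm thick) at its foot; far end plain. Starts upright on the flange. Origin: centre of the flange's outer face (its underside when upright); +z runs along the sleeve from flange to plain end.
- gauge: Length gauge fixed to the bench: grey plate 110 (x) by 290 (y) by 10 mm with two steel V saddles and a rotary stop. Origin: centre of the plate's underside; z up. Saddles at y = -104 and -26 mm: 12 mm thick along y, 64 mm wide, upper edges about 42 mm above the bench, 90-degree V open upward. Stop axis at y = +80 mm: post 60 mm in diameter, 50 mm tall, turret and knob on it.
- cradle (a point): Middle of the cradle, on the line where the sleeve's axis comes to lie: at x = 0, y = -60 mm of the gauge, 48 mm above the bench, axes parallel to the gauge's. The laid sleeve runs along its y; +y points to the knob. With the sleeve centred, the flange's outer face is at y = +60 mm and the flange hangs clear between the +y saddle and the turret.
- knob (a joint): Knob angle in rad: 0 at the start, against its end stop; grows turning clockwise seen from above. A detent every 24 degrees (0.419 rad); the start position is not counted, clicks 1 to 5 lie at 0.419, 0.838, 1.257, 1.676, 2.094 (end of travel). Between clicks it resists with up to about 0.12 N m, then snaps into the next; it stays in a detent when let go.
- knob_grip (a point): On the knob's vertical axis at grip height, 102 mm above the bench. Knob: black upright bar 46 long, 14 wide, 34 mm tall (80 to 114 mm above the bench) on a skirt 48 mm in diameter, above a steel turret drum with six short radial screws reaching up to 44 mm from the axis. x runs along the bar, z up, turning with the knob; at joint 0 x is the gauge's x. A steel line marks the top's -x half.
- tube: Bystander: plain steel tube standing upright, 40 mm in diameter, 75 mm tall, no flange. Origin: centre of its underside.
- spool: Bystander: dark spool standing upright, flanges 58 mm in diameter at both ends, 68 mm tall. Origin: centre of its underside.
- wrench: Bystander: steel wrench lying near the back bins. Origin on its underside.
- carton: Bystander: cardboard carton 60 x 90 x 40 mm. Origin: centre of its underside.
- can: Bystander: closed metal can 66 mm in diameter, 95 mm tall. Origin: centre of its underside.
- bearing: Bystander: steel bearing ring lying flat, 62 mm in diameter, 16 mm tall. Origin: centre of its underside.
Not all that is in view belongs to the job. What is shaped like the sleeve but green, orange or pink is not meant.

How it is judged:
By the outcome, as a careful person would: the job done as asked, in the order asked, and still so for the second after the job is handed in, while the arm keeps its last pose, push and grip.
It also fails if it takes over 72 s, if anything falls off the work surface, if the arm or the gripper's body presses on something with over 40 N, if the wrist force passes 120 N, or if a joint passes its speed limit or range.

## Working session

There is one attempt and no reset: what is moved stays moved. The work goes in short steps, Python scripts to look and compute and a tool call to move; the robot and the scene stay as the last step left them, time stands still between calls to the robot, and variables do not carry over. Pictures are saved under pics/ and viewed, at most 10 in all, crops included, and the job is handed in when it is done.

Besides the shell and the picture viewer there is one more tool, called after "Request:" by a JSON object that holds its "op" and its "data". play_rows: Moves the arm, as the interface text tells. Its arguments: {"type":"object","properties":{"rows":{"type":"array"}},"required":["rows"]}

```bash
mkdir -p pics; ls; cat > h.py <<'E'
import numpy as np,cv2
from rig import telemetry,eyes,job
from scipy.spatial.transform import Rotation as Rn
def cloud(name):
    s=telemetry.state(); im,d=eyes.get_image(name); c=eyes.camera_info(name)
    v,u=np.mgrid[0:400,0:640]
    P=np.stack([(u-c['cx'])/c['fx']*d,(v-c['cy'])/c['fy']*d,d],-1)
    if 'hand_eye' in c:
        H=np.array(c['hand_eye']);P=P@H[:3,:3].T+H[:3,3]
        q=s['tcp_rot'];R=Rn.from_quat([q[1],q[2],q[3],q[0]]).as_matrix()
        P=P@R.T+np.array(s['eef_pos'])
    else:
        P=(P-np.array(c['t']))@np.array(c['R'])
    P[d==0]=np.nan
    return im,d,P
E
python3 - <<'E'
from h import *
print(telemetry.state())
for n in ['top','scene']:
    im,d,P=cloud(n);cv2.imwrite(f'pics/{n}.png',im);np.savez(f'{n}.npz',im=im,d=d,P=P);print(n,(d>0).mean(),eyes.camera_info(n))
print(eyes.camera_info('wrist'))
E
```

```text
pics
{'t': 0.0, 'joint_pos': array([ 1.14929261e+00,  9.18614170e-02,  1.23187912e+00, -1.55752795e-05,
        1.81979778e+00, -5.66896076e-02]), 'joint_velocities': array([0.00175461, 0.00020135, 0.00030108, 0.00075566, 0.00114836,
       0.00037378]), 'joint_efforts': array([-8.57582636e-04, -4.46465135e+01, -4.06438744e+01,  6.97771437e-02,
        2.96769280e-02, -1.97936406e-04]), 'eef_pos': array([0.21394445, 0.56024232, 0.22150917]), 'tcp_rot': array([-2.23056026e-04,  1.81399014e-01,  9.83409097e-01, -9.46943269e-04]), 'contact_force': array([-0.18516787,  0.7061536 ,  0.24472565]), 'torque': array([0.02654588, 0.0228051 , 0.01608991]), 'grasp_force': 0.0, 'opening': 0.08759038616370582}
top 0.99609375 {'fx': 464.36662981177574, 'fy': 464.36662981177574, 'cx': 322.31877564458745, 'cy': 196.19635544226415, 'R': array([[ 4.49069291e-02, -9.98991165e-01, -1.40764620e-04],
       [-9.78694932e-01, -4.39663073e-02, -2.00557209e-01],
       [ 2.00348691e-01,  9.14417399e-03, -9.79681982e-01]]), 't': array([-0.05861216,  0.57962318,  1.37664348])}
scene 0.99615625 {'fx': 409.79452734211753, 'fy': 409.79452734211753, 'cx': 307.35693076558084, 'cy': 195.360276846293, 'R': array([[-0.62893758,  0.77741505,  0.00796018],
       [ 0.56133553,  0.46116315, -0.68719064],
       [-0.53790328, -0.42773168, -0.72643352]]), 't': array([ 0.39564165, -0.24861825,  1.51570331])}
{'fx': 321.5657134870253, 'fy': 321.5657134870253, 'cx': 316.265384244022, 'cy': 195.43112028662748, 'hand_eye': array([[ 7.58734951e-04, -9.61031625e-01, -2.76437407e-01,
         7.56493787e-02],
       [ 9.99999590e-01,  5.92471902e-04,  6.84966649e-04,
         3.08539679e-04],
       [-4.94493215e-04, -2.76437813e-01,  9.61031680e-01,
        -1.62289224e-01],
       [ 0.00000000e+00,  0.00000000e+00,  0.00000000e+00,
         1.00000000e+00]])}
```

View pics/top.png

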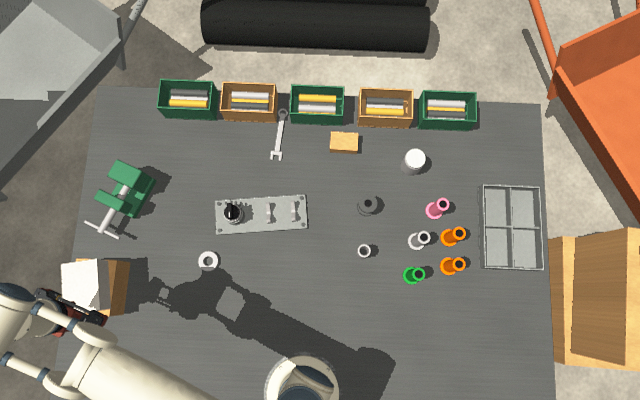

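View pics/scene.png

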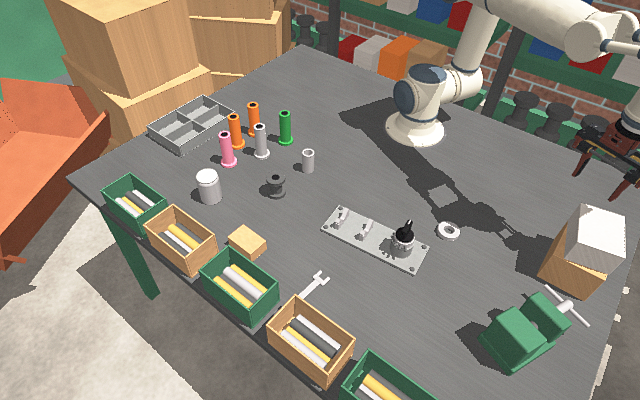

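The top view shows the steel sleeve at about (422,238), with pink (437,208), orange (452,235) and (453,265), and green (413,275) around it. The gauge plate is centred near (262,213), with the knob at (231,211) and the saddles at (268,212) and (295,211). The scene view shows the sleeve upright at (261,140).

```bash
cat > m.py <<'E'
from h import *
D={n:np.load(n+'.npz') for n in['top','scene']}
def win(n,u0,u1,v0,v1):
    return D[n]['P'][v0:v1,u0:u1].reshape(-1,3),D[n]['im'][v0:v1,u0:u1].reshape(-1,3)
for nm,w in dict(sleeve=('top',405,436,224,252),sleeveS=('scene',250,272,118,162),pink=('top',424,452,194,222),orange=('top',438,468,224,248),or2=('top',438,468,254,278),green=('top',400,427,262,286),tube=('top',355,375,240,260),can=('top',402,428,146,176),spool=('top',354,380,192,216)).items():
    P,C=win(*w)
    if nm=='sleeve' or nm=='sleeveS':
        sat=C.max(1).astype(int)-C.min(1); P=P[sat<40]
    zt=np.nanmax(P[:,2]); T=P[(P[:,2]>zt-.012)]
    (x,y),r=cv2.minEnclosingCircle(T[:,:2].astype(np.float32))
    print(nm,'ztop %.3f'%zt,'ctr',np.round([x,y],4),'r %.4f'%r,len(T), 'ptp ctr',np.round((T[:,:2].max(0)+T[:,:2].min(0))/2,4))
for n,w in dict(top=(205,315,185,243),scene=(310,440,195,280)).items():
    P,C=win(n,*w); z=P[:,2]
    print(n,'plate z',np.round(np.nanpercentile(z,[5,50,95]),4))
    M=(P[:,2]>.0055)&(P[:,2]<.05)
    h=cv2.minAreaRect(P[M][:,:2].astype(np.float32));print('rect',h)
    K=P[P[:,2]>.105];print('knobtop',cv2.minAreaRect(K[:,:2].astype(np.float32)),K[:,2].max(),len(K))
    S=P[(P[:,2]>.02)&(P[:,2]<.05)];
    np.save(n+'_S.npy',S)
E
python3 m.py
python3 - <<'E'
import cv2
a=cv2.imread('pics/top.png')[180:290,195:475];b=cv2.imread('pics/scene.png')[90:280,200:440]
a=cv2.resize(a,(700,275),interpolation=2);cv2.imwrite('pics/a.png',a)
E
```

```text
sleeve ztop 0.126 ctr [ 0.4614 -0.3325] r 0.0193 126 ptp ctr [ 0.4621 -0.3337]
sleeveS ztop 0.124 ctr [ 0.4663 -0.3305] r 0.0209 85 ptp ctr [ 0.4675 -0.3309]
pink ztop 0.126 ctr [ 0.5619 -0.3884] r 0.0189 121 ptp ctr [ 0.5622 -0.388 ]
orange ztop 0.126 ctr [ 0.4775 -0.4353] r 0.0189 130 ptp ctr [ 0.4782 -0.4353]
or2 ztop 0.127 ctr [ 0.3883 -0.4329] r 0.0191 128 ptp ctr [ 0.3883 -0.4328]
green ztop 0.125 ctr [ 0.3548 -0.3178] r 0.0188 135 ptp ctr [ 0.3547 -0.3169]
tube ztop 0.082 ctr [ 0.4191 -0.1644] r 0.0198 63 ptp ctr [ 0.4189 -0.1645]
can ztop 0.100 ctr [ 0.7049 -0.3124] r 0.0319 288 ptp ctr [ 0.7048 -0.313 ]
spool ztop 0.075 ctr [ 0.5644 -0.1719] r 0.0290 233 ptp ctr [ 0.5648 -0.172 ]
top plate z [-0.0058  0.0032  0.0484]
rect ((0.5276522040367126, 0.16508512198925018), (0.18223115801811218, 0.3478471636772156), 3.268608331680298)
knobtop ((0.5155746340751648, 0.2404884546995163), (0.04606930911540985, 0.01476969476789236), 5.666794776916504) 0.11875653318161168 80
scene plate z [-0.0023  0.0014  0.0418]
rect ((0.5124579668045044, 0.16571536660194397), (0.27918341755867004, 0.3919731378555298), 42.50385665893555)
knobtop ((0.52292400598526, 0.2407032996416092), (0.04624206945300102, 0.013928288593888283), 6.226299285888672) 0.11892639114330612 87
```

View pics/a.png

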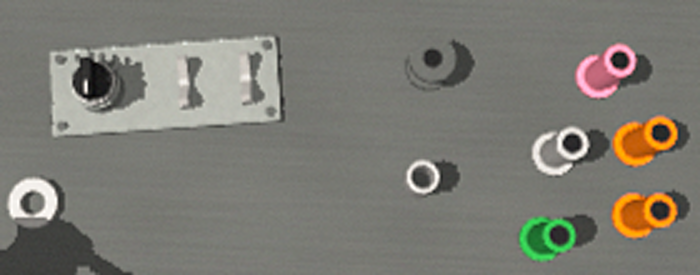

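Now I'll write a helper that turns a target pose into row units, then take a close look at the gauge with the wrist camera.

```bash
cat >> h.py <<'E'
def pose(azx,lean):
    """tool x horizontally at azimuth azx (deg); tool back leaning by 'lean' deg toward azx (x then dips)"""
    a,l=np.radians([azx,lean]); h=np.array([np.cos(a),np.sin(a),0]); up=np.array([0,0,1.])
    x=np.cos(l)*h-np.sin(l)*up; z=-(np.cos(l)*up+np.sin(l)*h)
    return np.stack([x,np.cross(z,x),z],1)
def rows(p,R):
    s=telemetry.state();q=s['tcp_rot'];R0=Rn.from_quat([q[1],q[2],q[3],q[0]]).as_matrix()
    d=R0.T@(np.array(p)-s['eef_pos'])/.25; w=Rn.from_matrix(R0.T@R).as_rotvec()/.5
    print('shift',np.round(d,3),'turn',np.round(w,3)); return d,w
def axes():
    s=telemetry.state();q=s['tcp_rot'];R0=Rn.from_quat([q[1],q[2],q[3],q[0]]).as_matrix()
    print('t',round(s['t'],2),'tcp',np.round(s['eef_pos'],4),'j',np.round(s['joint_pos'],2),'F',np.round(s['contact_force'],1),'op',round(s['opening'],4),'gf',round(s['grasp_force'],1))
    print('x az',np.degrees(np.arctan2(R0[1,0],R0[0,0])).round(2),'lean',np.degrees(np.arcsin(-R0[2,0])).round(2),'y tilt',np.degrees(np.arcsin(R0[2,1])).round(2))
E
python3 -c "
from h import *
rows((.51,.16,.28),pose(96,0))"
```

```text
shift [-1.678 -1.074 -0.232] turn [-3.000e-03  2.000e-03  2.203e+00]
```

Request:
{"op": "play_rows", "data": {"rows": [[-0.85, -0.53, -0.2, 0, 0, 1, 1], [-0.85, -0.53, -0.2, 0, 0, 1, 1], [-0.85, -0.53, -0.2, 0, 0, 1, 1], [-0.85, -0.53, -0.2, 0, 0, 1, 1], [-0.85, -0.53, -0.2, 0, 0, 1, 1], [-0.85, -0.53, -0.2, 0, 0, 1, 1], [-0.85, -0.53, -0.2, 0, 0, 1, 1], [-0.85, -0.53, -0.2, 0, 0, 1, 1]]}}

```text
t: 0.77
eef_pos: [0.3668, 0.3593, 0.2732]
tcp_rot: [0.0, 0.421, 0.907, 0.0]
contact_force: [-0.3, 0.7, -0.3]
opening: 0.0878
grasp_force: 0.0
```

```bash
python3 -c "
from h import *
axes();rows((.51,.16,.28),pose(96,0))"
```

```text
t 0.77 tcp [0.3668 0.3593 0.2732] j [ 0.71 -0.13  1.36 -0.    1.91  0.01] F [-0.3  0.7 -0.3] op 0.0878 gf 0.0
x az 130.2 lean 0.01 y tilt 0.06
shift [-0.979 -0.077 -0.027] turn [ 0.002 -0.     1.194]
```

Request:
{"op": "play_rows", "data": {"rows": [[-0.98, -0.08, -0.03, 0, 0, 1, 1], [-0.98, -0.08, -0.03, 0, 0, 1, 1], [-0.98, -0.08, -0.03, 0, 0, 1, 1], [-0.98, -0.08, -0.03, 0, 0, 1, 1], [-0.98, -0.08, -0.03, 0, 0, 1, 1], [-0.98, -0.08, -0.03, 0, 0, 1, 1], [-0.98, -0.08, -0.03, 0, 0, 1, 1], [-0.98, -0.08, -0.03, 0, 0, 1, 1]]}}

```text
t: 1.43
eef_pos: [0.5093, 0.1616, 0.2787]
tcp_rot: [-0.001, 0.631, 0.776, -0.001]
contact_force: [0.2, 0.5, -0.4]
opening: 0.0881
grasp_force: 0.0
```

```bash
python3 -c "
from h import *
axes()
im,d,P=cloud('wrist');np.savez('w1.npz',im=im,d=d,P=P);cv2.imwrite('pics/w1.png',im)"
```

```text
t 1.43 tcp [0.5093 0.1616 0.2787] j [ 0.24 -0.06  1.29  0.    1.92  0.04] F [ 0.2  0.5 -0.4] op 0.0881 gf 0.0
x az 101.71 lean -0.04 y tilt -0.14
```

View pics/w1.png

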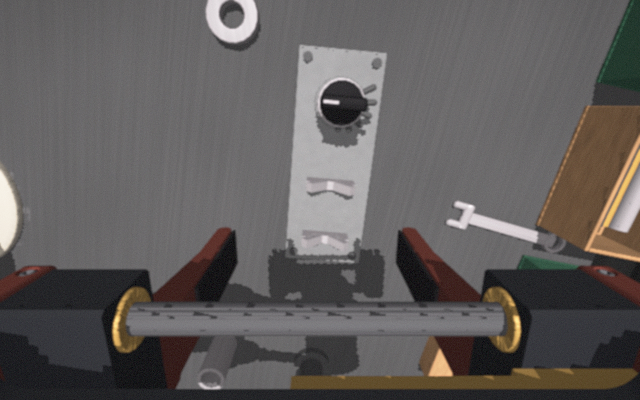

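The wrist view shows the gauge plate with corners near (300,46), (386,53), (358,262) and (288,258). The knob is at (340,102) and the saddles are at (330,187) and (323,240).

```bash
cat > g.py <<'E'
from h import *
import sys
D=np.load(sys.argv[1]);P=D['P'];im=D['im'];u0,u1,v0,v1=map(int,sys.argv[2:6])
p=P[v0:v1,u0:u1].reshape(-1,3);c=im[v0:v1,u0:u1].reshape(-1,3).astype(int)
print('z pct',np.round(np.nanpercentile(p[:,2],[2,10,50,90,98]),4))
K=p[p[:,2]>.104];r=cv2.minAreaRect(K[:,:2].astype(np.float32));print('knob bar',r,'z',np.median(K[:,2]),len(K))
m=(p[:,2]>.006)&(p[:,2]<.016)&(c.min(1)>115)
r=cv2.minAreaRect(p[m][:,:2].astype(np.float32));print('plate',r,'z',np.median(p[m][:,2]),m.sum())
k=np.array(cv2.minAreaRect(K[:,:2].astype(np.float32))[0]); 
S=p[(p[:,2]>.024)&(p[:,2]<.06)&(np.linalg.norm(p[:,:2]-k,axis=1)>.06)]
lab=cv2.kmeans(S.astype(np.float32),2,None,(3,50,1e-4),5,0)[1].ravel()
for i in (0,1):
    q=S[lab==i];print('saddle',cv2.minAreaRect(q[:,:2].astype(np.float32)),'zmax',q[:,2].max().round(4),len(q))
E
python3 g.py w1.npz 280 395 40 268
```

```text
z pct [-0.001  -0.0002  0.0099  0.0425  0.1131]
knob bar ((0.5205032229423523, 0.24198031425476074), (0.04599863290786743, 0.013979867100715637), 6.816844463348389) z 0.11396437774134711 682
plate ((0.5300909876823425, 0.16275346279144287), (0.11033917218446732, 0.28986507654190063), 6.711956977844238) z 0.010260801844194423 12149
saddle ((0.5421884655952454, 0.05968644469976425), (0.0638231635093689, 0.013035623356699944), 7.00917911529541) zmax 0.0473 533
saddle ((0.5328900814056396, 0.13678032159805298), (0.06375255435705185, 0.012725085951387882), 6.583161354064941) zmax 0.0476 540
```

The gauge is well fixed: yaw 6.7°, knob at (0.5205, 0.2420), cradle at (0.537, 0.103). Next is the sleeve.

```bash
python3 -c "
from h import *
rows((.49,-.27,.30),pose(70,20))"
```

```text
shift [-1.679 -0.428 -0.084] turn [ 0.19  -0.681  1.1  ]
```

Request:
{"op": "play_rows", "data": {"rows": [[-0.86, -0.22, -0.05, 0, 0, 0.6, 1], [-0.86, -0.22, -0.05, 0, 0, 0.6, 1], [-0.86, -0.22, -0.05, 0, 0, 0.6, 1], [-0.86, -0.22, -0.05, 0, 0, 0.6, 1], [-0.86, -0.22, -0.05, 0, 0, 0.6, 1], [-0.86, -0.22, -0.05, 0, 0, 0.6, 1], [-0.86, -0.22, -0.05, 0, 0, 0.6, 1], [-0.86, -0.22, -0.05, 0, 0, 0.6, 1]]}}

```text
t: 2.15
eef_pos: [0.4991, -0.0586, 0.2926]
tcp_rot: [-0.0, 0.739, 0.674, 0.0]
contact_force: [0.2, 0.8, 0.3]
opening: 0.0878
grasp_force: 0.0
```

```bash
python3 -c "
from h import *
axes();rows((.49,-.27,.30),pose(70,20))"
```

```text
t 2.15 tcp [ 0.4991 -0.0586  0.2926] j [-0.19 -0.14  1.34  0.    1.95 -0.09] F [0.2 0.8 0.3] op 0.0878 gf 0.0
x az 84.68 lean -0.06 y tilt -0.0
shift [-0.845  0.042 -0.031] turn [ 0.089 -0.696  0.507]
```

Request:
{"op": "play_rows", "data": {"rows": [[-0.85, 0.04, -0.03, 0.09, -0.7, 0.51, 1], [-0.85, 0.04, -0.03, 0.09, -0.7, 0.51, 1], [-0.85, 0.04, -0.03, 0.09, -0.7, 0.51, 1], [-0.85, 0.04, -0.03, 0.09, -0.7, 0.51, 1], [-0.85, 0.04, -0.03, 0.09, -0.7, 0.51, 1], [-0.85, 0.04, -0.03, 0.09, -0.7, 0.51, 1], [-0.85, 0.04, -0.03, 0.09, -0.7, 0.51, 1], [-0.85, 0.04, -0.03, 0.09, -0.7, 0.51, 1]]}}

```text
t: 2.82
eef_pos: [0.49, -0.2704, 0.2999]
tcp_rot: [0.1, 0.807, 0.565, -0.143]
contact_force: [0.1, 0.2, -0.2]
opening: 0.088
grasp_force: 0.0
```

```bash
python3 -c "
from h import *
axes()
im,d,P=cloud('wrist');np.savez('w2.npz',im=im,d=d,P=P);cv2.imwrite('pics/w2.png',im)
im2=im.astype(int)
m=(np.linalg.norm(P[...,:2]-[.463,-.333],axis=-1)<.05)&(P[...,2]>.11)&(P[...,2]<.135)
T=P[m];v,u=np.nonzero(m);print(len(T),u.min(),u.max(),v.min(),v.max(),'z',np.median(T[:,2]),cv2.minEnclosingCircle(T[T[:,2]>np.median(T[:,2])-.004][:,:2].astype(np.float32)))
"
```

```text
t 2.82 tcp [ 0.49   -0.2704  0.2999] j [-0.35 -0.01  1.24 -0.37  1.89 -0.12] F [ 0.1  0.2 -0.2] op 0.088 gf 0.0
x az 69.98 lean 20.09 y tilt 0.01
877 298 331 155 187 z 0.12015946513090095 ((0.4656522572040558, -0.3315264880657196), 0.019311273470520973)
```

View pics/w2.png

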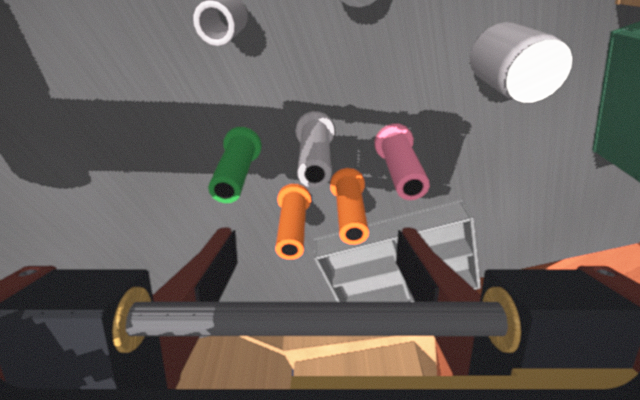

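The steel sleeve's top is at pixel (315,172), and its axis is at (0.4657, -0.3315). The approach from this side is clear of the green (225,190), pink (412,187) and orange parts.

```bash
cat > pk.py <<'E'
from h import *
R=pose(70,40); g=np.array([.4657,-.3315,.065]); T=g+.019*R[:,2]
axes();print('T',T);print('pre');rows(T-.13*R[:,2],R);print('final');rows(T,R)
E
python3 pk.py
```

```text
t 2.87 tcp [ 0.49   -0.2703  0.3002] j [-0.35 -0.01  1.24 -0.37  1.89 -0.12] F [-0.5 -0.   0. ] op 0.088 gf 0.0
x az 70.0 lean 20.1 y tilt 0.03
T [ 0.46152292 -0.34297643  0.05044516]
pre
shift [ 0.227 -0.008  0.556] turn [ 0.001 -0.695 -0.   ]
final
shift [ 0.05  -0.008  1.045] turn [ 0.001 -0.695 -0.   ]
```

Request:
{"op": "play_rows", "data": {"rows": [[0.23, -0.01, 0.2, 0, -0.4, 0, 1], [0.23, -0.01, 0.4, 0, -0.7, 0, 1], [0.23, -0.01, 0.556, 0, -0.695, 0, 1], [0.23, -0.01, 0.556, 0, -0.695, 0, 1], [0.23, -0.01, 0.556, 0, -0.695, 0, 1], [0.23, -0.01, 0.556, 0, -0.695, 0, 1], [0.23, -0.01, 0.556, 0, -0.695, 0, 1], [0.23, -0.01, 0.556, 0, -0.695, 0, 1]]}}

```text
t: 3.53
eef_pos: [0.4908, -0.2663, 0.1545]
tcp_rot: [0.199, 0.771, 0.537, -0.278]
contact_force: [-0.5, 0.2, 0.3]
opening: 0.0877
grasp_force: 0.0
```

```bash
python3 pk.py
```

```text
t 3.53 tcp [ 0.4908 -0.2663  0.1545] j [-0.16  0.03  1.56 -0.69  1.68  0.17] F [-0.5  0.2  0.3] op 0.0877 gf 0.0
x az 69.47 lean 39.99 y tilt 0.45
T [ 0.46152292 -0.34297643  0.05044516]
pre
shift [ 0.016 -0.005  0.01 ] turn [ 0.009 -0.    -0.014]
final
shift [ 0.016 -0.007  0.53 ] turn [ 0.009 -0.    -0.014]
```

Request:
{"op": "play_rows", "data": {"rows": [[0, 0, 0.1, 0, 0, 0, 1], [0, 0, 0.2, 0, 0, 0, 1], [0, 0, 0.3, 0, 0, 0, 1], [0, 0, 0.38, 0, 0, 0, 1], [0, 0, 0.45, 0, 0, 0, 1], [0, 0, 0.5, 0, 0, 0, 1], [0, 0, 0.52, 0, 0, 0, 1], [0, 0, 0.52, 0, 0, 0, 1]]}}

```text
t: 4.2
eef_pos: [0.4603, -0.3455, 0.0513]
tcp_rot: [0.197, 0.771, 0.537, -0.281]
contact_force: [0.6, 0.7, 0.1]
opening: 0.0878
grasp_force: 0.0
```

```bash
python3 pk.py
```

```text
t 4.2 tcp [ 0.4603 -0.3455  0.0513] j [-0.31  0.07  1.71 -0.71  1.44  0.17] F [0.6 0.7 0.1] op 0.0878 gf 0.0
x az 69.68 lean 40.07 y tilt 0.11
T [ 0.46152292 -0.34297643  0.05044516]
pre
shift [ 0.01   0.    -0.524] turn [-0.002  0.002 -0.009]
final
shift [ 0.011  0.001 -0.004] turn [-0.002  0.002 -0.009]
```

Request:
{"op": "play_rows", "data": {"rows": [[0.01, 0, 0, 0, 0, 0, 1], [0.01, 0, 0, 0, 0, 0, 0.2], [0.01, 0, 0, 0, 0, 0, -0.3], [0.01, 0, 0, 0, 0, 0, -1], [0.01, 0, 0, 0, 0, 0, -1], [0.01, 0, 0, 0, 0, 0, -1], [0.01, 0, 0, 0, 0, 0, -1], [0.01, 0, 0, 0, 0, 0, -1]]}}

```text
t: 4.87
eef_pos: [0.4609, -0.3429, 0.0488]
tcp_rot: [0.196, 0.77, 0.538, -0.281]
contact_force: [0.2, -0.3, -0.3]
opening: 0.0448
grasp_force: 0.0
```

```bash
python3 pk.py
```

```text
t 4.87 tcp [ 0.4609 -0.3429  0.0488] j [-0.3   0.07  1.71 -0.71  1.44  0.18] F [ 0.2 -0.3 -0.3] op 0.0448 gf 0.0
x az 69.84 lean 40.07 y tilt 0.02
T [ 0.46152292 -0.34297643  0.05044516]
pre
shift [-0.005  0.002 -0.525] turn [-0.003  0.003 -0.004]
final
shift [-0.004  0.003 -0.005] turn [-0.003  0.003 -0.004]
```

Request:
{"op": "play_rows", "data": {"rows": [[0, 0, 0, 0, 0, 0, -1], [0, 0, 0, 0, 0, 0, -1], [0, 0, 0, 0, 0, 0, -1], [0, 0, 0, 0, 0, 0, -1], [0, 0, 0, 0, 0, 0, -1], [0, 0, 0, 0, 0, 0, -1], [0, 0, 0, 0, 0, 0, -1], [0, 0, 0, 0, 0, 0, -1]]}}

```text
t: 5.53
eef_pos: [0.4609, -0.3429, 0.0487]
tcp_rot: [0.196, 0.77, 0.538, -0.281]
contact_force: [0.5, -0.2, -0.0]
opening: 0.0374
grasp_force: 30.0
```

```bash
python3 -c "
from h import *
axes();p=telemetry.state()['eef_pos'];rows(p+[.02,.03,.16],pose(70,40))"
```

```text
t 5.53 tcp [ 0.4609 -0.3429  0.0487] j [-0.3   0.07  1.71 -0.71  1.44  0.18] F [ 0.5 -0.2 -0. ] op 0.0374 gf 30.0
x az 69.84 lean 40.07 y tilt 0.02
shift [-0.305  0.034 -0.58 ] turn [-0.002  0.002 -0.004]
```

Request:
{"op": "play_rows", "data": {"rows": [[-0.02, 0, -0.024, 0, 0, 0, -1], [-0.06, 0, -0.072, 0, 0, 0, -1], [-0.12, 0, -0.143, 0, 0, 0, -1], [-0.19, 0, -0.226, 0, 0, 0, -1], [-0.26, 0, -0.31, 0, 0, 0, -1], [-0.33, 0, -0.393, 0, 0, 0, -1], [-0.38, 0, -0.453, 0, 0, 0, -1], [-0.41, 0, -0.489, 0, 0, 0, -1]]}}

```text
t: 6.2
eef_pos: [0.4612, -0.3427, 0.2126]
tcp_rot: [0.198, 0.771, 0.537, -0.28]
contact_force: [-0.3, 0.1, -4.8]
opening: 0.0375
grasp_force: 30.0
```

```bash
cat > pl.py <<'E'
from h import *
import sys
up=float(sys.argv[1]);lean=float(sys.argv[2]);az=float(sys.argv[3]) if len(sys.argv)>3 else 96.7
axes()
R=pose(az,lean);e=np.radians(6.7);ya=np.array([-np.sin(e),np.cos(e),0])
c=np.array([.5370,.1031,.048]); s=.0635   # grasp distance from flange face
g=c+(.060-s)*ya; T=g+.019*R[:,2]+[0,0,up]
if len(sys.argv)>4: T=np.array(eval(sys.argv[4]))
print('T',T.round(4));rows(T,R)
E
python3 pl.py .13 -50
```

```text
t 6.2 tcp [ 0.4612 -0.3427  0.2126] j [-0.3  -0.03  1.52 -0.7   1.66 -0.01] F [-0.3  0.1 -4.8] op 0.0375 gf 30.0
x az 69.61 lean 40.06 y tilt 0.27
T [0.5357 0.1141 0.1658]
shift [ 1.511 -0.351 -1.028] turn [ 0.1    3.083 -1.035]
```

```bash
python3 pl.py 0 14 78 "(.49,-.25,.27)"
```

```text
t 6.2 tcp [ 0.4612 -0.3427  0.2126] j [-0.3  -0.03  1.52 -0.7   1.66 -0.01] F [-0.3  0.1 -4.8] op 0.0375 gf 30.0
x az 69.61 lean 40.06 y tilt 0.27
T [ 0.49 -0.25  0.27]
shift [ 0.149 -0.019 -0.425] turn [-0.122  0.909 -0.26 ]
```

Request:
{"op": "play_rows", "data": {"rows": [[0.01, 0, -0.03, -0.01, 0.06, -0.02, -1], [0.03, 0, -0.09, -0.03, 0.19, -0.06, -1], [0.06, -0.01, -0.16, -0.05, 0.34, -0.1, -1], [0.08, -0.01, -0.23, -0.07, 0.5, -0.14, -1], [0.11, -0.02, -0.3, -0.09, 0.66, -0.19, -1], [0.13, -0.02, -0.37, -0.11, 0.8, -0.23, -1], [0.15, -0.02, -0.41, -0.12, 0.88, -0.25, -1], [0.15, -0.02, -0.43, -0.12, 0.91, -0.26, -1]]}}

```text
t: 6.87
eef_pos: [0.4898, -0.2487, 0.268]
tcp_rot: [0.074, 0.771, 0.625, -0.095]
contact_force: [-1.0, -0.5, -4.1]
opening: 0.0377
grasp_force: 30.0
```

```bash
python3 pl.py 0 -12 86 "(.51,-.12,.28)"
```

```text
t 6.87 tcp [ 0.4898 -0.2487  0.268 ] j [-0.38 -0.07  1.33 -0.25  1.84 -0.24] F [-1.  -0.5 -4.1] op 0.0377 gf 30.0
x az 78.06 lean 13.85 y tilt -0.22
T [ 0.51 -0.12  0.28]
shift [ 0.494 -0.028 -0.171] turn [-0.012  0.9   -0.281]
```

Request:
{"op": "play_rows", "data": {"rows": [[0.04, 0, -0.01, 0, 0.07, -0.02, -1], [0.11, -0.01, -0.04, 0, 0.2, -0.06, -1], [0.19, -0.01, -0.07, 0, 0.35, -0.11, -1], [0.27, -0.02, -0.1, 0, 0.5, -0.15, -1], [0.35, -0.02, -0.13, -0.01, 0.65, -0.2, -1], [0.43, -0.03, -0.15, -0.01, 0.8, -0.25, -1], [0.48, -0.03, -0.17, -0.01, 0.88, -0.27, -1], [0.49, -0.03, -0.17, -0.01, 0.9, -0.28, -1]]}}

```text
t: 7.53
eef_pos: [0.5092, -0.1208, 0.2774]
tcp_rot: [-0.073, 0.728, 0.678, 0.075]
contact_force: [0.2, 0.0, -4.9]
opening: 0.0375
grasp_force: 30.0
```

```bash
python3 pl.py 0 -36 93 "(.525,0.02,.27)"
```

```text
t 7.53 tcp [ 0.5092 -0.1208  0.2774] j [-0.43 -0.05  1.29  0.21  1.97 -0.28] F [ 0.2  0.  -4.9] op 0.0375 gf 30.0
x az 85.91 lean -11.98 y tilt -0.27
T [0.525 0.02  0.27 ]
shift [0.548 0.024 0.146] turn [ 0.092  0.837 -0.23 ]
```

Request:
{"op": "play_rows", "data": {"rows": [[0.04, 0, 0.01, 0, 0.07, -0.02, -1], [0.12, 0, 0.03, 0.01, 0.2, -0.05, -1], [0.21, 0.01, 0.05, 0.03, 0.33, -0.09, -1], [0.3, 0.01, 0.08, 0.05, 0.47, -0.13, -1], [0.39, 0.02, 0.1, 0.06, 0.61, -0.17, -1], [0.48, 0.02, 0.13, 0.08, 0.74, -0.2, -1], [0.53, 0.02, 0.14, 0.09, 0.81, -0.22, -1], [0.55, 0.02, 0.15, 0.09, 0.84, -0.23, -1]]}}

```text
t: 8.2
eef_pos: [0.5242, 0.0206, 0.2679]
tcp_rot: [-0.224, 0.655, 0.69, 0.213]
contact_force: [-0.3, -0.4, -4.7]
opening: 0.0374
grasp_force: 30.0
```

```bash
python3 pl.py 0.1 -50
```

```text
t 8.2 tcp [0.5242 0.0206 0.2679] j [-0.39 -0.    1.37  0.62  2.   -0.24] F [-0.3 -0.4 -4.7] op 0.0374 gf 30.0
x az 92.97 lean -36.01 y tilt -0.03
T [0.5357 0.1141 0.1358]
shift [-0.011  0.066  0.645] turn [ 0.088  0.488 -0.096]
```

Request:
{"op": "play_rows", "data": {"rows": [[0, 0.01, 0.05, 0.01, 0.05, -0.01, -1], [0, 0.02, 0.14, 0.02, 0.15, -0.03, -1], [0, 0.03, 0.25, 0.04, 0.25, -0.05, -1], [-0.01, 0.04, 0.36, 0.06, 0.35, -0.06, -1], [-0.01, 0.05, 0.46, 0.07, 0.44, -0.08, -1], [-0.01, 0.06, 0.56, 0.08, 0.48, -0.09, -1], [-0.01, 0.065, 0.62, 0.09, 0.49, -0.1, -1], [-0.01, 0.065, 0.645, 0.09, 0.49, -0.1, -1]]}}

```text
t: 8.87
eef_pos: [0.5353, 0.1146, 0.1345]
tcp_rot: [-0.317, 0.601, 0.678, 0.28]
contact_force: [-0.3, 0.5, -5.1]
opening: 0.0374
grasp_force: 30.0
```

```bash
python3 pl.py 0.1 -50;python3 pl.py 0.02 -50
python3 - <<'E'
from h import *
im,d,P=cloud('wrist');cv2.imwrite('pics/w3.png',im);np.savez('w3.npz',im=im,d=d,P=P)
E
```

```text
t 8.87 tcp [0.5353 0.1146 0.1345] j [-0.32  0.12  1.58  0.8   1.81 -0.39] F [-0.3  0.5 -5.1] op 0.0374 gf 30.0
x az 96.8 lean -50.03 y tilt -0.04
T [0.5357 0.1141 0.1358]
shift [ 0.003  0.001 -0.005] turn [-0.005 -0.001  0.002]
t 8.87 tcp [0.5353 0.1146 0.1345] j [-0.32  0.12  1.58  0.8   1.81 -0.39] F [-0.3  0.5 -5.1] op 0.0374 gf 30.0
x az 96.8 lean -50.03 y tilt -0.04
T [0.5357 0.1141 0.0558]
shift [-0.243  0.002  0.201] turn [-0.005 -0.001  0.002]
```

View pics/w3.png

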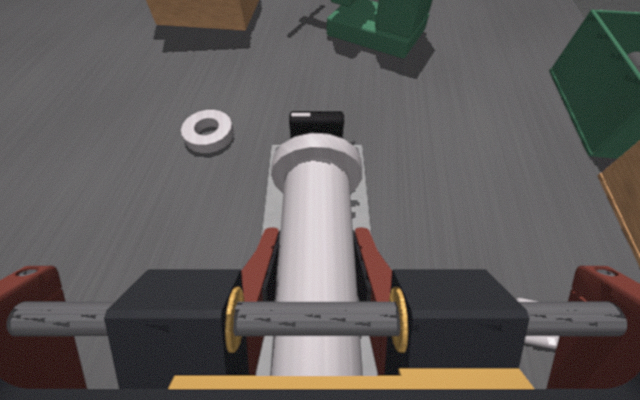

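The sleeve is held over the gauge, its flange at (316,165) towards the knob at (316,122). I'll check that it is level and where the flange sits along the gauge.

```bash
cat > ck.py <<'E'
from h import *
import sys
D=np.load(sys.argv[1]);P=D['P'];zlo=float(sys.argv[2])
e=np.radians(6.7);ya=np.array([-np.sin(e),np.cos(e),0]);xa=np.array([np.cos(e),np.sin(e),0])
c=np.array([.5370,.1031,0]);Q=(P-c);L=np.stack([Q@xa,Q@ya,P[...,2]],-1)
v,u=np.mgrid[0:400,0:640]
m=(abs(L[...,0])<.04)&(L[...,1]>-.07)&(L[...,1]<.075)&(L[...,2]>zlo)&(u>265)&(u<368)&(v<300)
q=L[m]
for y0 in np.arange(0,.075,.005):
    k=q[(q[:,1]>=y0)&(q[:,1]<y0+.005)]
    if len(k)>10: print('y %.3f'%y0,'zmax %.4f'%np.percentile(k[:,2],99),'x mid %.4f'%((k[:,0].max()+k[:,0].min())/2),'w %.4f'%np.ptp(k[:,0]),len(k))
print('ymax',np.percentile(q[:,1],99.5))
E
python3 ck.py w3.npz .10
```

```text
y 0.000 zmax 0.1660 x mid -0.0001 w 0.0485 905
y 0.005 zmax 0.1656 x mid -0.0001 w 0.0509 840
y 0.010 zmax 0.1656 x mid -0.0002 w 0.0527 794
y 0.015 zmax 0.1655 x mid -0.0000 w 0.0540 729
y 0.020 zmax 0.1656 x mid -0.0001 w 0.0367 578
y 0.025 zmax 0.1657 x mid 0.0000 w 0.0376 544
y 0.030 zmax 0.1657 x mid -0.0001 w 0.0369 527
y 0.035 zmax 0.1655 x mid 0.0000 w 0.0376 493
y 0.040 zmax 0.1656 x mid -0.0002 w 0.0369 472
y 0.045 zmax 0.1716 x mid -0.0008 w 0.0504 584
y 0.050 zmax 0.1732 x mid -0.0004 w 0.0531 1921
y 0.055 zmax 0.1735 x mid -0.0004 w 0.0521 546
y 0.060 zmax 0.1723 x mid 0.0021 w 0.0385 22
ymax 0.059309512278154404
```

Request:
{"op": "play_rows", "data": {"rows": [[-0.02, 0, 0.02, 0, 0, 0, -1], [-0.06, 0, 0.05, 0, 0, 0, -1], [-0.11, 0, 0.09, 0, 0, 0, -1], [-0.16, 0, 0.135, 0, 0, 0, -1], [-0.21, 0, 0.177, 0, 0, 0, -1], [-0.24, 0, 0.202, 0, 0, 0, -1], [-0.26, 0, 0.219, 0, 0, 0, -1], [-0.26, 0, 0.219, 0, 0, 0, -1]]}}

```text
t: 9.58
eef_pos: [0.5358, 0.1143, 0.0508]
tcp_rot: [-0.316, 0.601, 0.677, 0.281]
contact_force: [0.6, 0.5, -4.1]
opening: 0.0375
grasp_force: 30.0
```

```bash
python3 pl.py 0 -50
python3 - <<'E'
from h import *
im,d,P=cloud('wrist');np.savez('w4.npz',im=im,d=d,P=P)
E
python3 ck.py w4.npz .045
```

```text
t 9.58 tcp [0.5358 0.1143 0.0508] j [-0.32  0.21  1.64  0.78  1.71 -0.5 ] F [ 0.6  0.5 -4.1] op 0.0375 gf 30.0
x az 96.83 lean -50.11 y tilt 0.04
T [0.5357 0.1141 0.0358]
shift [-0.047 -0.     0.038] turn [-0.002 -0.004  0.003]
y 0.000 zmax 0.0820 x mid 0.0002 w 0.0488 896
y 0.005 zmax 0.0818 x mid 0.0004 w 0.0508 851
y 0.010 zmax 0.0819 x mid 0.0003 w 0.0528 786
y 0.015 zmax 0.0819 x mid 0.0003 w 0.0540 714
y 0.020 zmax 0.0820 x mid 0.0002 w 0.0372 566
y 0.025 zmax 0.0819 x mid -0.0006 w 0.0523 587
y 0.030 zmax 0.0820 x mid -0.0003 w 0.0524 568
y 0.035 zmax 0.0819 x mid 0.0002 w 0.0529 541
y 0.040 zmax 0.0822 x mid 0.0003 w 0.0370 471
y 0.045 zmax 0.0886 x mid 0.0002 w 0.0520 896
y 0.050 zmax 0.0896 x mid 0.0001 w 0.0532 1617
y 0.055 zmax 0.0897 x mid 0.0001 w 0.0521 531
ymax 0.05900291021978491
```

Request:
{"op": "play_rows", "data": {"rows": [[-0.006, 0, 0.005, 0, 0, 0, -1], [-0.012, 0, 0.01, 0, 0, 0, -1], [-0.018, 0, 0.015, 0, 0, 0, -1], [-0.024, 0, 0.02, 0, 0, 0, -1], [-0.03, 0, 0.025, 0, 0, 0, -1], [-0.035, 0, 0.029, 0, 0, 0, -1], [-0.038, 0, 0.032, 0, 0, 0, -1], [-0.038, 0, 0.032, 0, 0, 0, -1]]}}

```text
t: 10.3
eef_pos: [0.5366, 0.1143, 0.0403]
tcp_rot: [-0.315, 0.601, 0.678, 0.282]
contact_force: [0.5, -0.1, -3.0]
opening: 0.0376
grasp_force: 30.0
```

Request:
{"op": "play_rows", "data": {"rows": [[-0.001, 0, 0.001, 0, 0, 0, -1], [-0.002, 0, 0.002, 0, 0, 0, -1], [-0.003, 0, 0.0025, 0, 0, 0, -1], [-0.004, 0, 0.0033, 0, 0, 0, -1], [-0.005, 0, 0.004, 0, 0, 0, -1], [-0.006, 0, 0.005, 0, 0, 0, -1], [-0.006, 0, 0.005, 0, 0, 0, -1], [-0.006, 0, 0.005, 0, 0, 0, -1]]}}

```text
t: 10.97
eef_pos: [0.5367, 0.1142, 0.0387]
tcp_rot: [-0.315, 0.601, 0.678, 0.282]
contact_force: [0.1, 0.3, -4.0]
opening: 0.0374
grasp_force: 30.0
```

```bash
python3 pl.py 0 -50
python3 - <<'E'
from h import *
im,d,P=cloud('wrist');np.savez('w5.npz',im=im,d=d,P=P)
E
python3 ck.py w5.npz .045 | cut -c1-40
```

```text
t 10.97 tcp [0.5367 0.1142 0.0387] j [-0.32  0.22  1.65  0.78  1.69 -0.52] F [ 0.1  0.3 -4. ] op 0.0374 gf 30.0
x az 97.08 lean -50.04 y tilt 0.23
T [0.5357 0.1141 0.0358]
shift [-0.009 -0.004  0.007] turn [ 0.003 -0.001  0.008]
y 0.000 zmax 0.0699 x mid 0.0013 w 0.049
y 0.005 zmax 0.0697 x mid 0.0012 w 0.050
y 0.010 zmax 0.0699 x mid 0.0012 w 0.052
y 0.015 zmax 0.0696 x mid 0.0013 w 0.054
y 0.020 zmax 0.0697 x mid 0.0012 w 0.036
y 0.025 zmax 0.0699 x mid -0.0010 w 0.05
y 0.030 zmax 0.0696 x mid -0.0009 w 0.05
y 0.035 zmax 0.0697 x mid -0.0008 w 0.05
y 0.040 zmax 0.0697 x mid 0.0013 w 0.037
y 0.045 zmax 0.0765 x mid 0.0013 w 0.052
y 0.050 zmax 0.0775 x mid 0.0010 w 0.053
y 0.055 zmax 0.0776 x mid 0.0009 w 0.052
ymax 0.05867053842669097
```

Request:
{"op": "play_rows", "data": {"rows": [[0, -0.003, 0, 0, 0, 0, -1], [-0.001, -0.005, 0.001, 0, 0, 0, -1], [-0.003, -0.005, 0.002, 0, 0, 0, -1], [-0.005, -0.005, 0.004, 0, 0, 0, -1], [-0.006, -0.005, 0.005, 0, 0, 0, -1], [-0.007, -0.005, 0.006, 0, 0, 0, -1], [-0.008, -0.005, 0.007, 0, 0, 0, -1], [-0.008, -0.005, 0.007, 0, 0, 0, -1]]}}

```text
t: 11.68
eef_pos: [0.5355, 0.114, 0.037]
tcp_rot: [-0.315, 0.601, 0.678, 0.282]
contact_force: [-4.4, -2.5, 3.3]
opening: 0.0377
grasp_force: 30.0
```

```bash
python3 pl.py 0 -50
python3 - <<'E'
from h import *
im,d,P=cloud('wrist');np.savez('w5.npz',im=im,d=d,P=P)
E
python3 ck.py w5.npz .045 | cut -c1-40
```

```text
t 11.68 tcp [0.5355 0.114  0.037 ] j [-0.32  0.22  1.65  0.78  1.69 -0.52] F [-4.4 -2.5  3.3] op 0.0377 gf 30.0
x az 97.16 lean -50.08 y tilt 0.27
T [0.5357 0.1141 0.0358]
shift [-0.004  0.001  0.003] turn [ 0.002 -0.003  0.01 ]
y 0.000 zmax 0.0681 x mid -0.0001 w 0.04
y 0.005 zmax 0.0682 x mid -0.0001 w 0.05
y 0.010 zmax 0.0683 x mid -0.0001 w 0.05
y 0.015 zmax 0.0682 x mid -0.0001 w 0.05
y 0.020 zmax 0.0682 x mid -0.0000 w 0.03
y 0.025 zmax 0.0682 x mid -0.0006 w 0.05
y 0.030 zmax 0.0681 x mid -0.0004 w 0.05
y 0.035 zmax 0.0681 x mid -0.0003 w 0.05
y 0.040 zmax 0.0680 x mid -0.0001 w 0.03
y 0.045 zmax 0.0747 x mid -0.0002 w 0.05
y 0.050 zmax 0.0758 x mid -0.0002 w 0.05
y 0.055 zmax 0.0759 x mid -0.0003 w 0.05
ymax 0.058793470608615714
```

Request:
{"op": "play_rows", "data": {"rows": [[0, 0, 0, 0, 0, 0.004, -1], [0, -0.001, 0, 0, 0, 0.008, -1], [-0.001, -0.002, 0.001, 0, 0, 0.008, -1], [-0.002, -0.002, 0.0015, 0, 0, 0.008, -1], [-0.003, -0.002, 0.0025, 0, 0, 0.008, -1], [-0.003, -0.002, 0.0025, 0, 0, 0.008, -1], [-0.003, -0.002, 0.0025, 0, 0, 0.008, -1], [-0.003, -0.002, 0.0025, 0, 0, 0.008, -1]]}}

```text
t: 12.4
eef_pos: [0.5355, 0.1141, 0.037]
tcp_rot: [-0.315, 0.602, 0.677, 0.283]
contact_force: [-3.8, -4.1, 8.7]
opening: 0.0377
grasp_force: 30.0
```

```bash
python3 pl.py 0 -50
python3 - <<'E'
from h import *
im,d,P=cloud('wrist');np.savez('w5.npz',im=im,d=d,P=P)
E
python3 ck.py w5.npz .045 | cut -c1-40
```

```text
t 12.4 tcp [0.5355 0.1141 0.037 ] j [-0.32  0.22  1.66  0.78  1.69 -0.52] F [-3.8 -4.1  8.7] op 0.0377 gf 30.0
x az 96.91 lean -50.11 y tilt 0.18
T [0.5357 0.1141 0.0358]
shift [-0.004  0.001  0.003] turn [ 0.004 -0.004  0.005]
y 0.000 zmax 0.0682 x mid -0.0001 w 0.04
y 0.005 zmax 0.0681 x mid 0.0000 w 0.051
y 0.010 zmax 0.0681 x mid -0.0000 w 0.05
y 0.015 zmax 0.0682 x mid 0.0000 w 0.053
y 0.020 zmax 0.0680 x mid 0.0002 w 0.037
y 0.025 zmax 0.0681 x mid -0.0008 w 0.05
y 0.030 zmax 0.0683 x mid 0.0000 w 0.053
y 0.035 zmax 0.0680 x mid -0.0002 w 0.05
y 0.040 zmax 0.0682 x mid 0.0000 w 0.037
y 0.045 zmax 0.0751 x mid 0.0001 w 0.052
y 0.050 zmax 0.0759 x mid -0.0002 w 0.05
y 0.055 zmax 0.0760 x mid -0.0001 w 0.05
ymax 0.05885131858168479
```

Pushing harder no longer lowers it, so the sleeve is seated, centred in x, with the flange face near +59 mm. Releasing.

Request:
{"op": "play_rows", "data": {"rows": [[0, 0, 0, 0, 0, 0, -0.1], [0, 0, 0, 0, 0, 0, -0.05], [0, 0, 0, 0, 0, 0, 0], [0, 0, 0, 0, 0, 0, 0.1], [0, 0, 0, 0, 0, 0, 0.3], [0, 0, 0, 0, 0, 0, 0.6], [0, 0, 0, 0, 0, 0, 0.6], [0, 0, 0, 0, 0, 0, 0.6]]}}

```text
t: 13.12
eef_pos: [0.535, 0.1141, 0.0349]
tcp_rot: [-0.316, 0.602, 0.677, 0.282]
contact_force: [1.1, 0.1, -1.1]
opening: 0.0693
grasp_force: 0.0
```

```bash
python3 pl.py 0 -50
python3 - <<'E'
from h import *
im,d,P=cloud('wrist');np.savez('w5.npz',im=im,d=d,P=P)
E
python3 ck.py w5.npz .045 | cut -c1-40|tail -7
```

```text
t 13.12 tcp [0.535  0.1141 0.0349] j [-0.32  0.22  1.66  0.77  1.68 -0.52] F [ 1.1  0.1 -1.1] op 0.0693 gf 0.0
x az 96.71 lean -50.04 y tilt 0.05
T [0.5357 0.1141 0.0358]
shift [ 0.002  0.003 -0.002] turn [ 0.003 -0.001  0.   ]
y 0.030 zmax 0.0676 x mid -0.0005 w 0.05
y 0.035 zmax 0.0676 x mid -0.0007 w 0.05
y 0.040 zmax 0.0676 x mid -0.0007 w 0.03
y 0.045 zmax 0.0742 x mid -0.0007 w 0.05
y 0.050 zmax 0.0755 x mid -0.0006 w 0.05
y 0.055 zmax 0.0754 x mid -0.0009 w 0.05
ymax 0.05895319964577363
```

Request:
{"op": "play_rows", "data": {"rows": [[0, 0, -0.02, 0, 0, 0, 0.6], [0, 0, -0.07, 0, 0, 0, 0.6], [0, 0, -0.15, 0, 0, 0, 0.7], [0, 0, -0.25, 0, 0, 0, 1], [0, 0, -0.35, 0, 0, 0, 1], [0, 0, -0.45, 0, 0, 0, 1], [0, 0, -0.55, 0, 0, 0, 1], [0, 0, -0.6, 0, 0, 0, 1]]}}

```text
t: 13.83
eef_pos: [0.5492, -0.003, 0.1342]
tcp_rot: [-0.314, 0.603, 0.677, 0.282]
contact_force: [0.5, 0.7, 0.2]
opening: 0.0879
grasp_force: 0.0
```

```bash
python3 pl.py 0 -20 96.7 "(.53,.1,.24)"
python3 - <<'E'
from h import *
im,d,P=cloud('wrist');np.savez('w6.npz',im=im,d=d,P=P);cv2.imwrite('pics/w6.png',im)
E
python3 ck.py w6.npz .045 | cut -c1-40
```

```text
t 13.83 tcp [ 0.5492 -0.003   0.1342] j [-0.49  0.25  1.43  0.74  1.94 -0.5 ] F [0.5 0.7 0.2] op 0.0879 gf 0.0
x az 96.84 lean -49.91 y tilt 0.24
T [0.53 0.1  0.24]
shift [ 0.593 -0.027  0.047] turn [ 1.000e-02 -1.044e+00  1.000e-03]
y 0.000 zmax 0.0675 x mid -0.0002 w 0.03
y 0.005 zmax 0.0675 x mid -0.0007 w 0.03
y 0.010 zmax 0.0674 x mid -0.0007 w 0.03
y 0.015 zmax 0.0676 x mid -0.0007 w 0.03
y 0.020 zmax 0.0678 x mid -0.0002 w 0.03
y 0.025 zmax 0.0674 x mid 0.0003 w 0.052
y 0.030 zmax 0.0676 x mid -0.0002 w 0.05
y 0.035 zmax 0.0679 x mid -0.0002 w 0.05
y 0.040 zmax 0.0674 x mid -0.0007 w 0.03
y 0.045 zmax 0.0749 x mid -0.0007 w 0.05
y 0.050 zmax 0.0753 x mid -0.0008 w 0.05
y 0.055 zmax 0.0753 x mid -0.0009 w 0.05
ymax 0.05839972575869319
```

View pics/w6.png

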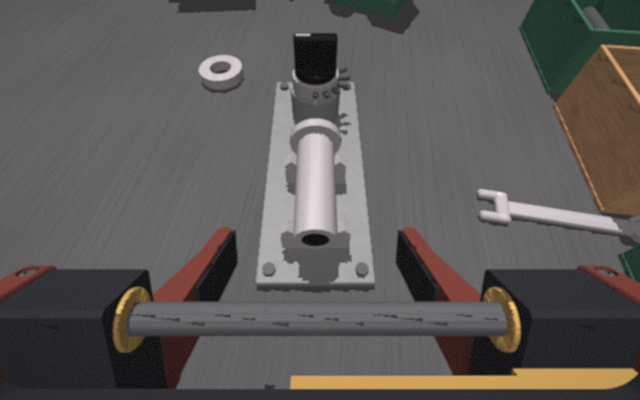

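The sleeve rests in both saddles: its plain end is at (316,238) and its flange at (315,135), just outside the far saddle. The knob is at (316,55). Moving to the knob.

Request:
{"op": "play_rows", "data": {"rows": [[0.05, 0, 0.0, 0, -0.1, 0, 1], [0.15, 0, 0.01, 0, -0.3, 0, 1], [0.3, -0.01, 0.02, 0, -0.6, 0, 1], [0.45, -0.02, 0.03, 0, -0.8, 0, 1], [0.59, -0.03, 0.05, 0, -1, 0, 1], [0.59, -0.03, 0.05, 0, -1, 0, 1], [0.59, -0.03, 0.05, 0, -1, 0, 1], [0.59, -0.03, 0.05, 0, -1, 0, 1]]}}

```text
t: 14.55
eef_pos: [0.5281, 0.1031, 0.2354]
tcp_rot: [-0.139, 0.653, 0.734, 0.123]
contact_force: [0.8, -0.6, -0.3]
opening: 0.0875
grasp_force: 0.0
```

```bash
cat > kn.py <<'E'
from h import *
import sys
axes();rows((.5205,.2420,float(sys.argv[2])),pose(float(sys.argv[1]),0))
E
python3 kn.py 122 .23
```

```text
t 14.55 tcp [0.5281 0.1031 0.2354] j [-0.11 -0.06  1.41  0.38  1.86 -0.12] F [ 0.8 -0.6 -0.3] op 0.0875 gf 0.0
x az 96.74 lean -21.42 y tilt -0.01
shift [0.509 0.035 0.223] turn [ 0.164 -0.736 -0.871]
```

Request:
{"op": "play_rows", "data": {"rows": [[0.1, 0, 0.03, 0.02, -0.1, -0.1, 1], [0.2, 0.01, 0.08, 0.05, -0.3, -0.3, 1], [0.4, 0.03, 0.15, 0.1, -0.5, -0.6, 1], [0.51, 0.035, 0.22, 0.16, -0.74, -0.87, 1], [0.51, 0.035, 0.22, 0.16, -0.74, -0.87, 1], [0.51, 0.035, 0.22, 0.16, -0.74, -0.87, 1], [0.51, 0.035, 0.22, 0.16, -0.74, -0.87, 1], [0.51, 0.035, 0.22, 0.16, -0.74, -0.87, 1]]}}

```text
t: 15.22
eef_pos: [0.5217, 0.2394, 0.2295]
tcp_rot: [0.0, 0.488, 0.873, -0.001]
contact_force: [0.3, -0.4, 0.1]
opening: 0.0878
grasp_force: 0.0
```

Request:
{"op": "play_rows", "data": {"rows": [[0, 0, 0, 0, 0, -0.3, 1], [0, 0, 0, 0, 0, -0.6, 1], [0, 0, 0, 0, 0, -1, 1], [0, 0, 0, 0, 0, -1, 1], [0, 0, 0, 0, 0, -1, 1], [0, 0, 0, 0, 0, -1, 1], [0, 0, 0, 0, 0, -1, 1], [0, 0, 0, 0, 0, -1, 1]]}}

```text
t: 15.88
eef_pos: [0.5215, 0.2404, 0.2315]
tcp_rot: [0.002, 0.257, 0.966, -0.0]
contact_force: [0.2, -0.0, -0.3]
opening: 0.0878
grasp_force: 0.0
```

Request:
{"op": "play_rows", "data": {"rows": [[0, 0, 0, 0, 0, -0.3, 1], [0, 0, 0, 0, 0, -0.6, 1], [0, 0, 0, 0, 0, -1, 1], [0, 0, 0, 0, 0, -1, 1], [0, 0, 0, 0, 0, -1, 1], [0, 0, 0, 0, 0, -1, 1], [0, 0, 0, 0, 0, -1, 1], [0, 0, 0, 0, 0, -1, 1]]}}

```text
t: 16.55
eef_pos: [0.5212, 0.2414, 0.2317]
tcp_rot: [0.002, 0.009, 1.0, -0.001]
contact_force: [-0.2, 0.7, 0.2]
opening: 0.0878
grasp_force: 0.0
```

```bash
python3 kn.py 186.7 .18
python3 - <<'E'
from h import *
im,d,P=cloud('wrist')
m=(np.linalg.norm(P[...,:2]-[.5205,.242],axis=-1)<.035)&(P[...,2]>.106)&(P[...,2]<.12)
K=P[m];v,u=np.nonzero(m);print(len(K),u.min(),u.max(),v.min(),v.max(),cv2.minAreaRect(K[:,:2].astype(np.float32)),np.median(K[:,2]))
E
```

```text
t 16.55 tcp [0.5212 0.2414 0.2317] j [ 0.38  0.02  1.29 -0.    1.83 -1.18] F [-0.2  0.7  0.2] op 0.0878 gf 0.0
x az 178.96 lean 0.22 y tilt -0.09
shift [0.004 0.003 0.207] turn [-0.004  0.007 -0.27 ]
755 307 327 162 212 ((0.5201511979103088, 0.24220532178878784), (0.04617036134004593, 0.014040004462003708), 6.744410037994385) 0.11399137254953295
```

Request:
{"op": "play_rows", "data": {"rows": [[0, 0, 0.05, 0, 0, -0.1, 1], [0.005, 0.003, 0.1, -0.004, 0.007, -0.2, 1], [0.005, 0.003, 0.2, -0.004, 0.007, -0.27, 1], [0.005, 0.003, 0.3, -0.004, 0.007, -0.27, 1], [0.005, 0.003, 0.38, -0.004, 0.007, -0.27, 1], [0.005, 0.003, 0.4, -0.004, 0.007, -0.27, 1], [0.005, 0.003, 0.4, -0.004, 0.007, -0.27, 1], [0.005, 0.003, 0.4, -0.004, 0.007, -0.27, 1]]}}

```text
t: 17.27
eef_pos: [0.5206, 0.2421, 0.1327]
tcp_rot: [0.001, -0.06, 0.998, 0.0]
contact_force: [0.3, 0.1, 0.6]
opening: 0.0876
grasp_force: 0.0
```

```bash
python3 kn.py 186.7 .086
```

```text
t 17.27 tcp [0.5206 0.2421 0.1327] j [ 0.38  0.02  1.46 -0.    1.66 -1.31] F [0.3 0.1 0.6] op 0.0876 gf 0.0
x az -173.16 lean 0.06 y tilt 0.01
shift [ 0.001 -0.     0.187] turn [0.001 0.002 0.005]
```

Request:
{"op": "play_rows", "data": {"rows": [[0, 0, 0.03, 0, 0, 0.005, 1], [0, 0, 0.07, 0, 0, 0.005, 1], [0, 0, 0.11, 0, 0, 0.005, 1], [0, 0, 0.15, 0, 0, 0.005, 1], [0, 0, 0.175, 0, 0, 0.005, 1], [0, 0, 0.185, 0, 0, 0.005, 1], [0, 0, 0.185, 0, 0, 0.005, 1], [0, 0, 0.185, 0, 0, 0.005, 1]]}}

```text
t: 17.93
eef_pos: [0.5204, 0.242, 0.0854]
tcp_rot: [0.0, -0.059, 0.998, 0.0]
contact_force: [0.0, 0.6, 0.3]
opening: 0.088
grasp_force: 0.0
```

```bash
python3 kn.py 186.7 .086
```

```text
t 17.93 tcp [0.5204 0.242  0.0854] j [ 0.38  0.04  1.53 -0.    1.57 -1.31] F [0.  0.6 0.3] op 0.088 gf 0.0
x az -173.27 lean 0.01 y tilt 0.0
shift [-0.    -0.    -0.002] turn [0.    0.    0.001]
```

Aligned. Closing on the knob.

Request:
{"op": "play_rows", "data": {"rows": [[0, 0, 0, 0, 0, 0, 0.2], [0, 0, 0, 0, 0, 0, -0.2], [0, 0, 0, 0, 0, 0, -1], [0, 0, 0, 0, 0, 0, -1], [0, 0, 0, 0, 0, 0, -1], [0, 0, 0, 0, 0, 0, -1], [0, 0, 0, 0, 0, 0, -1], [0, 0, 0, 0, 0, 0, -1]]}}

```text
t: 18.6
eef_pos: [0.5204, 0.242, 0.0854]
tcp_rot: [0.0, -0.059, 0.998, 0.0]
contact_force: [0.2, 0.5, 0.1]
opening: 0.038
grasp_force: 0.0
```

Request:
{"op": "play_rows", "data": {"rows": [[0, 0, 0, 0, 0, 0, -1], [0, 0, 0, 0, 0, 0, -1], [0, 0, 0, 0, 0, 0, -1], [0, 0, 0, 0, 0, 0, -1], [0, 0, 0, 0, 0, 0, -1], [0, 0, 0, 0, 0, 0, -1], [0, 0, 0, 0, 0, 0, -1], [0, 0, 0, 0, 0, 0, -1]]}}

```text
t: 19.27
eef_pos: [0.5204, 0.2417, 0.0854]
tcp_rot: [0.0, -0.059, 0.998, -0.0]
contact_force: [1.0, -2.9, 0.4]
opening: 0.0137
grasp_force: 30.0
```

```bash
python3 kn.py 186.7 .086; python3 -c "
from h import *;print(telemetry.state()['torque'])"
```

```text
t 19.27 tcp [0.5204 0.2417 0.0854] j [ 0.38  0.04  1.53 -0.    1.57 -1.31] F [ 1.  -2.9  0.4] op 0.0137 gf 30.0
x az -173.28 lean 0.01 y tilt -0.03
shift [-0.001  0.001 -0.003] turn [-0.001  0.     0.001]
[-0.3581975   0.0318506  -0.07840726]
```

Request:
{"op": "play_rows", "data": {"rows": [[0, 0, 0, 0, 0, 0.12, -1], [0, 0, 0, 0, 0, 0.25, -1], [0, 0, 0, 0, 0, 0.38, -1], [0, 0, 0, 0, 0, 0.5, -1], [0, 0, 0, 0, 0, 0.62, -1], [0, 0, 0, 0, 0, 0.75, -1], [0, 0, 0, 0, 0, 0.84, -1], [0, 0, 0, 0, 0, 0.84, -1]]}}

```text
t: 19.93
eef_pos: [0.5204, 0.2415, 0.0854]
tcp_rot: [0.0, 0.152, 0.988, -0.0]
contact_force: [-0.2, -5.0, 0.3]
opening: 0.0138
grasp_force: 30.0
```

```bash
python3 kn.py 138.7 .086; python3 -c "
from h import *;print(telemetry.state()['torque'])"
```

```text
t 19.93 tcp [0.5204 0.2415 0.0854] j [ 0.38  0.04  1.53 -0.    1.57 -0.89] F [-0.2 -5.   0.3] op 0.0138 gf 30.0
x az 162.56 lean 0.02 y tilt -0.04
shift [ 0.     0.002 -0.002] turn [-0.001  0.001  0.833]
[-0.54600185  0.06701148  0.01043457]
```

Request:
{"op": "play_rows", "data": {"rows": [[0, -0.001, 0, 0, 0, 0.12, -1], [0, -0.002, 0, 0, 0, 0.25, -1], [0, -0.002, 0, 0, 0, 0.38, -1], [0, -0.002, 0, 0, 0, 0.5, -1], [0, -0.002, 0, 0, 0, 0.62, -1], [0, -0.002, 0, 0, 0, 0.75, -1], [0, -0.002, 0, 0, 0, 0.835, -1], [0, -0.002, 0, 0, 0, 0.835, -1]]}}

```text
t: 20.6
eef_pos: [0.5203, 0.2413, 0.0854]
tcp_rot: [0.0, 0.352, 0.936, -0.0]
contact_force: [-0.7, -3.0, 0.2]
opening: 0.014
grasp_force: 30.0
```

```bash
python3 kn.py 114.7 .086; python3 -c "
from h import *;print(telemetry.state()['torque'])"
```

```text
t 20.6 tcp [0.5203 0.2413 0.0854] j [ 0.38  0.04  1.53 -0.    1.57 -0.48] F [-0.7 -3.   0.2] op 0.014 gf 30.0
x az 138.74 lean 0.03 y tilt 0.0
shift [ 0.001  0.002 -0.002] turn [0.    0.001 0.839]
[-0.52155356 -0.04228582  0.012828  ]
```

Request:
{"op": "play_rows", "data": {"rows": [[0, 0, 0, 0, 0, 0.12, -1], [0, 0, 0, 0, 0, 0.25, -1], [0, 0, 0, 0, 0, 0.38, -1], [0, 0, 0, 0, 0, 0.5, -1], [0, 0, 0, 0, 0, 0.62, -1], [0, 0, 0, 0, 0, 0.75, -1], [0, 0, 0, 0, 0, 0.838, -1], [0, 0, 0, 0, 0, 0.838, -1]]}}

```text
t: 21.27
eef_pos: [0.5201, 0.2412, 0.0854]
tcp_rot: [0.0, 0.539, 0.842, -0.0]
contact_force: [0.2, -3.6, 1.6]
opening: 0.014
grasp_force: 30.0
```

```bash
python3 kn.py 114.7 .086; python3 - <<'E'
from h import *
print(telemetry.state()['torque'])
im,d,P=cloud('wrist');cv2.imwrite('pics/w7.png',im)
m=(np.linalg.norm(P[...,:2]-[.5205,.242],axis=-1)<.03)&(P[...,2]>.106)&(P[...,2]<.1165)
K=P[m];print(len(K));
if len(K)>5: print(cv2.minAreaRect(K[:,:2].astype(np.float32)))
im,d,P=cloud('scene');cv2.imwrite('pics/s2.png',cv2.resize(im[120:300,220:460],(800,600)))
E
```

```text
t 21.27 tcp [0.5201 0.2412 0.0854] j [ 0.38  0.04  1.53 -0.    1.57 -0.06] F [ 0.2 -3.6  1.6] op 0.014 gf 30.0
x az 114.78 lean 0.03 y tilt -0.02
shift [ 0.002  0.003 -0.003] turn [-0.001  0.001  0.003]
[-0.66779824  0.10961388 -0.02451324]
2822
((0.5206536650657654, 0.24645265936851501), (0.031035402789711952, 0.0412449836730957), 42.8736457824707)
```

View pics/s2.png

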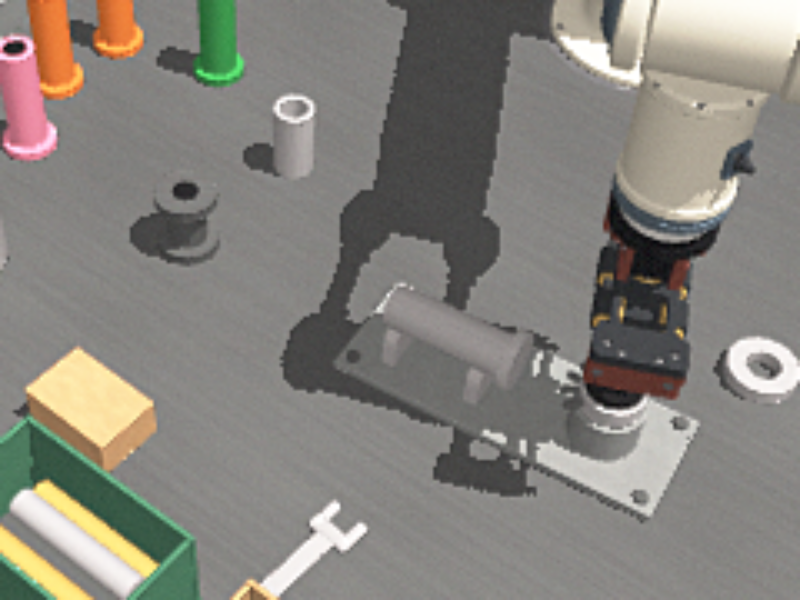

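View pics/w7.png

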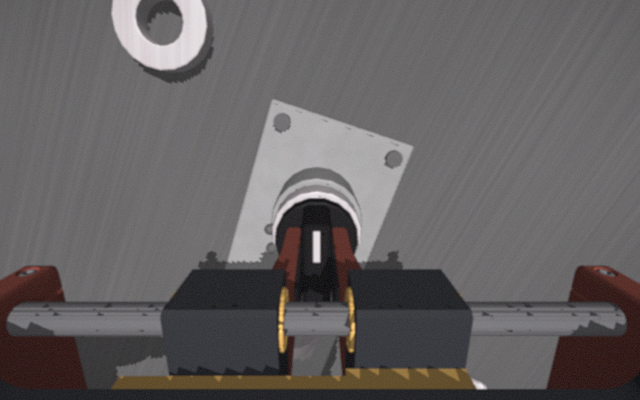

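The scene view shows the sleeve lying in both saddles, with the flange (515,360) on the knob side. The wrist view shows the knob's line at (317,245) straight between the fingers, so the knob turned with the gripper by 71.9°, the third click. Handing in.

```bash
python3 -c "
from rig import job
print(job.finish_job())"
```

```text
the job is handed in; nothing more can be done
None
```

I laid the sleeve in both V saddles, roughly centred with its flange just outside the saddle nearest the knob, then turned the knob to the third click (71.9° measured) and handed in at about 21 s, still gripping it; no verdict came back.

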